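# Repack four terminal blocks in reverse order

## Robot

A 7-joint arm with a two-finger parallel gripper is mounted at the origin on the work surface. World frame = base frame: x ahead of the robot, y to its left, z up, the work surface at z = 0. Lengths are in mm, angles in rad, forces in N, time in s.
With the tool pointing down it reaches from about 400 to 900 mm from the base axis. Payload 5.5 kg.
Tool frame: the origin (TCP) lies midway between the tips of the shut fingers; the grasp point (between the pads) lies 19 mm behind it; z points along the fingers, y is the line along which they close (so a half turn about z gives the same grasp; the last joint's range is limited). The gripper opens to 92 mm and grips with 3 to 60 N. Pads are 19 mm wide; open, the fingers measure 130 mm over their backs; the gripper's body (75 mm by 190 mm) begins 47 mm behind the grasp point.
Start: joints at [1.405, 0.501, -0.427, 1.55, 0.221, 1.138, -0.21], TCP at [270.29, -591.138, 198.729] pointing down, gripper open.
Joint ranges: [-2.88, 2.88], [-0.31, 2.03], [-1.54, 1.56], [0.2, 2.42], [-1.41, 4.55], [0.19, 2.02], [-2.57, 2.57]. Speed limits (rad/s): [2.57, 2.57, 3.14, 3.14, 3.14, 3.14, 3.14].

## Interface

Orientations are given as a 3x3 rotation matrix whose columns are the frame's x, y, z axes.
In Python, from workcell import observe, snapshot, close_job gives the robot as it stands. The module is installed in compiled form; this text tells all that it offers.
- The arm moves only by the tool step_arm, never from a script. Its arguments are lists of equal length, an entry for each row: "linear": the shift along the tool's x, y, z in cm, a list of three; "rot": the turn, a rotation vector about the tool's x, y, z in rad, a list of three; "jaw": the opening, from -1 (shut) to 1 (fully open). In form: {"linear": [[x, y, z], ...], "rot": [[rx, ry, rz], ...], "jaw": [jaw, ...]}. A call has 1 to 20 rows; each row shifts and turns the commanded pose from where the row before left it, along the tool's axes as they then stand; what a row does not reach is not made up. A row lasts 1/8 s, in which the tool goes at most 62.5 mm and 10.7 degrees, less where a joint would pass 70% of its speed; a pose out of reach is approached as far as the arm can. A call with a gripper value outside its range is refused whole. The fingers move at their own pace and stop on an object; "squeeze" is the grip in N (left out, the last holds). Time passes only in rows, so rows that do not move let the fingers close. It gives the time, the measured TCP pose, the force, the opening and the grip force at its end, in the units of the state.
- observe(): the state, without advancing time (a new reading comes with each control period).
- snapshot(name): name is "scene" or "side" or "wrist"; returns a dict with "color" (384x512x3 uint8, red, green, blue), "range_z" (384x512 float32, mm along the optical axis (not along the pixel's ray), 0 where there is no reading), "camera_matrix" (3x3 intrinsics, pixels), "dist" ([k1, k2, p1, p2, k3] as OpenCV has them; the pictures are not rectified), "R" (3x3) and "t" (3): a world point X has camera coordinates R X + t. Camera axes: x right, y down, z forward; pixel columns grow to the right and rows downward; lengths in mm; the calibration is good to about 2 mm. A picture is of the moment at which its call begins.
- close_job(): hands the job in; it is judged then, once.
The state is a dict: "time": time; "joint_pos": joint angles; "joint_vel": joint speeds; "effort": joint torques, N m; "eef_pos": TCP position; "tcp_rot": TCP orientation; "contact_force": force on the tool from outside, world axes, zero at the start; "moment": the same for the moment, N m; "gripper_width": finger opening in mm; "grasp_force": force on a finger pad.
Only numpy, scipy, OpenCV 4.12 (cv2) and the standard library are available. Lean on these libraries where they do the work, as an engineer would, in place of code of your own. Each camera call takes 0.05 s, during which the arm holds its last target. There are 200 camera calls.

## Task

Move the four terminal blocks from the pick rack (coloured holders) into the wooden packing rack in reverse order: the block that stood farthest from the pick rack's red end goes into the pocket at the packing rack's red end, and so on, until the one that stood nearest the pick rack's red end is in the pocket farthest from the packing rack's red end. Fill the packing rack pocket by pocket, starting at its red end. Set each block down upright on its pocket's floor and let it go without dropping it.

Things in the scene. Friction and masses are not known exactly. Their poses are not given: they have to be found in the camera images.
- block_orange: Loose terminal block of orange plastic with two screw heads on top: a box 56 long (its x) by 24 wide (its y) by 48 high (its z), about 70 g. Origin: centre of its underside. At the start it stands upright in the holder of its own colour, within a few mm and about 7 degrees of the holder's middle and axes.
- block_blue: Loose terminal block of blue plastic with two screw heads on top: a box 56 long (its x) by 24 wide (its y) by 48 high (its z), about 70 g. Origin: centre of its underside. At the start it stands upright in the holder of its own colour, within a few mm and about 7 degrees of the holder's middle and axes.
- block_green: Loose terminal block of green plastic with two screw heads on top: a box 56 long (its x) by 24 wide (its y) by 48 high (its z), about 70 g. Origin: centre of its underside. At the start it stands upright in the holder of its own colour, within a few mm and about 7 degrees of the holder's middle and axes.
- block_white: Loose terminal block of white plastic with two screw heads on top: a box 56 long (its x) by 24 wide (its y) by 48 high (its z), about 70 g. Origin: centre of its underside. At the start it stands upright in the holder of its own colour, within a few mm and about 7 degrees of the holder's middle and axes.
- holder_orange: Fixed shallow open-topped holder of orange plastic clipped on the pick rack, 84 (x) by 52 (y) by 12 high, walls 4 thick, floor 4 thick (so its block's underside is 4 above its origin). Origin: centre of its underside; axes parallel to the pick rack's. It stays put and so shows where its block stood in the row.
- holder_blue: Fixed shallow open-topped holder of blue plastic clipped on the pick rack, 84 (x) by 52 (y) by 12 high, walls 4 thick, floor 4 thick (so its block's underside is 4 above its origin). Origin: centre of its underside; axes parallel to the pick rack's. It stays put and so shows where its block stood in the row.
- holder_green: Fixed shallow open-topped holder of green plastic clipped on the pick rack, 84 (x) by 52 (y) by 12 high, walls 4 thick, floor 4 thick (so its block's underside is 4 above its origin). Origin: centre of its underside; axes parallel to the pick rack's. It stays put and so shows where its block stood in the row.
- holder_white: Fixed shallow open-topped holder of white plastic clipped on the pick rack, 84 (x) by 52 (y) by 12 high, walls 4 thick, floor 4 thick (so its block's underside is 4 above its origin). Origin: centre of its underside; axes parallel to the pick rack's. It stays put and so shows where its block stood in the row.
- pick_rack: Fixed aluminium bar, 94 (x) by 234 (y) by 8 thick, carrying the holders in a row in any order: undersides 8 up, centres at x = 0, y = +84, +28, -28, -84. Red stop, 30 high, across its +y end (y = 117 to 131). Origin: centre of its underside, on the table. It lies left or right of the robot's midline, its y to the robot's left within 20 degrees.
- pack_rack: Fixed empty wood-framed tray, 94 (x) by 232 (y), walls 18 high, 8 thick, grey floor 6 thick; four pockets 78 (x) by 48 (y) inside, centres at x = 0, y = +84, +28, -28, -84. Red stop, 30 high, across its +y end (y = 117 to 131). Origin: centre of its underside, on the table. It lies on the other side from the pick rack, its y to the robot's left within 20 degrees.

How it is judged (in metres and radians):
On the way, in this order (a step that is already met when the one before it is completed fails the run):
1. The block that stood farthest from the red end of the pick rack stands released in the pocket at the red end of the packing rack (((y of holder_orange in the frame of pick_rack between -0.104 and -0.064 m and y of block_orange in the frame of pack_rack between 0.069 and 0.099 m and x of block_orange in the frame of pack_rack between -0.015 and 0.015 m and z of block_orange in the frame of pack_rack between 0.002 and 0.01 m and angle between block_orange's own z axis and vertical below 0.1 rad and contact force between the fingers and block_orange below 0.1 N and linear speed of block_orange below 0.02 m/s) or (y of holder_blue in the frame of pick_rack between -0.104 and -0.064 m and y of block_blue in the frame of pack_rack between 0.069 and 0.099 m and x of block_blue in the frame of pack_rack between -0.015 and 0.015 m and z of block_blue in the frame of pack_rack between 0.002 and 0.01 m and angle between block_blue's own z axis and vertical below 0.1 rad and contact force between the fingers and block_blue below 0.1 N and linear speed of block_blue below 0.02 m/s) or (y of holder_green in the frame of pick_rack between -0.104 and -0.064 m and y of block_green in the frame of pack_rack between 0.069 and 0.099 m and x of block_green in the frame of pack_rack between -0.015 and 0.015 m and z of block_green in the frame of pack_rack between 0.002 and 0.01 m and angle between block_green's own z axis and vertical below 0.1 rad and contact force between the fingers and block_green below 0.1 N and linear speed of block_green below 0.02 m/s) or (y of holder_white in the frame of pick_rack between -0.104 and -0.064 m and y of block_white in the frame of pack_rack between 0.069 and 0.099 m and x of block_white in the frame of pack_rack between -0.015 and 0.015 m and z of block_white in the frame of pack_rack between 0.002 and 0.01 m and angle between block_white's own z axis and vertical below 0.1 rad and contact force between the fingers and block_white below 0.1 N and linear speed of block_white below 0.02 m/s))), for 0.2 s.
2. The block that stood third from the red end of the pick rack stands released in the second pocket from the red end of the packing rack (((y of holder_orange in the frame of pick_rack between -0.048 and -0.008 m and y of block_orange in the frame of pack_rack between 0.013 and 0.043 m and x of block_orange in the frame of pack_rack between -0.015 and 0.015 m and z of block_orange in the frame of pack_rack between 0.002 and 0.01 m and angle between block_orange's own z axis and vertical below 0.1 rad and contact force between the fingers and block_orange below 0.1 N and linear speed of block_orange below 0.02 m/s) or (y of holder_blue in the frame of pick_rack between -0.048 and -0.008 m and y of block_blue in the frame of pack_rack between 0.013 and 0.043 m and x of block_blue in the frame of pack_rack between -0.015 and 0.015 m and z of block_blue in the frame of pack_rack between 0.002 and 0.01 m and angle between block_blue's own z axis and vertical below 0.1 rad and contact force between the fingers and block_blue below 0.1 N and linear speed of block_blue below 0.02 m/s) or (y of holder_green in the frame of pick_rack between -0.048 and -0.008 m and y of block_green in the frame of pack_rack between 0.013 and 0.043 m and x of block_green in the frame of pack_rack between -0.015 and 0.015 m and z of block_green in the frame of pack_rack between 0.002 and 0.01 m and angle between block_green's own z axis and vertical below 0.1 rad and contact force between the fingers and block_green below 0.1 N and linear speed of block_green below 0.02 m/s) or (y of holder_white in the frame of pick_rack between -0.048 and -0.008 m and y of block_white in the frame of pack_rack between 0.013 and 0.043 m and x of block_white in the frame of pack_rack between -0.015 and 0.015 m and z of block_white in the frame of pack_rack between 0.002 and 0.01 m and angle between block_white's own z axis and vertical below 0.1 rad and contact force between the fingers and block_white below 0.1 N and linear speed of block_white below 0.02 m/s))), for 0.2 s.
3. The block that stood second from the red end of the pick rack stands released in the third pocket from the red end of the packing rack (((y of holder_orange in the frame of pick_rack between 0.008 and 0.048 m and y of block_orange in the frame of pack_rack between -0.043 and -0.013 m and x of block_orange in the frame of pack_rack between -0.015 and 0.015 m and z of block_orange in the frame of pack_rack between 0.002 and 0.01 m and angle between block_orange's own z axis and vertical below 0.1 rad and contact force between the fingers and block_orange below 0.1 N and linear speed of block_orange below 0.02 m/s) or (y of holder_blue in the frame of pick_rack between 0.008 and 0.048 m and y of block_blue in the frame of pack_rack between -0.043 and -0.013 m and x of block_blue in the frame of pack_rack between -0.015 and 0.015 m and z of block_blue in the frame of pack_rack between 0.002 and 0.01 m and angle between block_blue's own z axis and vertical below 0.1 rad and contact force between the fingers and block_blue below 0.1 N and linear speed of block_blue below 0.02 m/s) or (y of holder_green in the frame of pick_rack between 0.008 and 0.048 m and y of block_green in the frame of pack_rack between -0.043 and -0.013 m and x of block_green in the frame of pack_rack between -0.015 and 0.015 m and z of block_green in the frame of pack_rack between 0.002 and 0.01 m and angle between block_green's own z axis and vertical below 0.1 rad and contact force between the fingers and block_green below 0.1 N and linear speed of block_green below 0.02 m/s) or (y of holder_white in the frame of pick_rack between 0.008 and 0.048 m and y of block_white in the frame of pack_rack between -0.043 and -0.013 m and x of block_white in the frame of pack_rack between -0.015 and 0.015 m and z of block_white in the frame of pack_rack between 0.002 and 0.01 m and angle between block_white's own z axis and vertical below 0.1 rad and contact force between the fingers and block_white below 0.1 N and linear speed of block_white below 0.02 m/s))), for 0.2 s.
4. The block that stood nearest to the red end of the pick rack stands released in the pocket farthest from the red end of the packing rack (((y of holder_orange in the frame of pick_rack between 0.064 and 0.104 m and y of block_orange in the frame of pack_rack between -0.099 and -0.069 m and x of block_orange in the frame of pack_rack between -0.015 and 0.015 m and z of block_orange in the frame of pack_rack between 0.002 and 0.01 m and angle between block_orange's own z axis and vertical below 0.1 rad and contact force between the fingers and block_orange below 0.1 N and linear speed of block_orange below 0.02 m/s) or (y of holder_blue in the frame of pick_rack between 0.064 and 0.104 m and y of block_blue in the frame of pack_rack between -0.099 and -0.069 m and x of block_blue in the frame of pack_rack between -0.015 and 0.015 m and z of block_blue in the frame of pack_rack between 0.002 and 0.01 m and angle between block_blue's own z axis and vertical below 0.1 rad and contact force between the fingers and block_blue below 0.1 N and linear speed of block_blue below 0.02 m/s) or (y of holder_green in the frame of pick_rack between 0.064 and 0.104 m and y of block_green in the frame of pack_rack between -0.099 and -0.069 m and x of block_green in the frame of pack_rack between -0.015 and 0.015 m and z of block_green in the frame of pack_rack between 0.002 and 0.01 m and angle between block_green's own z axis and vertical below 0.1 rad and contact force between the fingers and block_green below 0.1 N and linear speed of block_green below 0.02 m/s) or (y of holder_white in the frame of pick_rack between 0.064 and 0.104 m and y of block_white in the frame of pack_rack between -0.099 and -0.069 m and x of block_white in the frame of pack_rack between -0.015 and 0.015 m and z of block_white in the frame of pack_rack between 0.002 and 0.01 m and angle between block_white's own z axis and vertical below 0.1 rad and contact force between the fingers and block_white below 0.1 N and linear speed of block_white below 0.02 m/s))), for 0.2 s.
At the end, for the whole second after the job is handed in: Every pocket of the packing rack holds its block, the row reversed with respect to the red ends: origin within 15 mm of the pocket's centre along each rack axis and within 4 mm of the pocket floor's height, upright within 0.1 rad, released and at rest (under 0.02 m/s) (((y of holder_orange in the frame of pick_rack between -0.104 and -0.064 m and y of block_orange in the frame of pack_rack between 0.069 and 0.099 m and x of block_orange in the frame of pack_rack between -0.015 and 0.015 m and z of block_orange in the frame of pack_rack between 0.002 and 0.01 m and angle between block_orange's own z axis and vertical below 0.1 rad and contact force between the fingers and block_orange below 0.1 N and linear speed of block_orange below 0.02 m/s) or (y of holder_blue in the frame of pick_rack between -0.104 and -0.064 m and y of block_blue in the frame of pack_rack between 0.069 and 0.099 m and x of block_blue in the frame of pack_rack between -0.015 and 0.015 m and z of block_blue in the frame of pack_rack between 0.002 and 0.01 m and angle between block_blue's own z axis and vertical below 0.1 rad and contact force between the fingers and block_blue below 0.1 N and linear speed of block_blue below 0.02 m/s) or (y of holder_green in the frame of pick_rack between -0.104 and -0.064 m and y of block_green in the frame of pack_rack between 0.069 and 0.099 m and x of block_green in the frame of pack_rack between -0.015 and 0.015 m and z of block_green in the frame of pack_rack between 0.002 and 0.01 m and angle between block_green's own z axis and vertical below 0.1 rad and contact force between the fingers and block_green below 0.1 N and linear speed of block_green below 0.02 m/s) or (y of holder_white in the frame of pick_rack between -0.104 and -0.064 m and y of block_white in the frame of pack_rack between 0.069 and 0.099 m and x of block_white in the frame of pack_rack between -0.015 and 0.015 m and z of block_white in the frame of pack_rack between 0.002 and 0.01 m and angle between block_white's own z axis and vertical below 0.1 rad and contact force between the fingers and block_white below 0.1 N and linear speed of block_white below 0.02 m/s)) and ((y of holder_orange in the frame of pick_rack between -0.048 and -0.008 m and y of block_orange in the frame of pack_rack between 0.013 and 0.043 m and x of block_orange in the frame of pack_rack between -0.015 and 0.015 m and z of block_orange in the frame of pack_rack between 0.002 and 0.01 m and angle between block_orange's own z axis and vertical below 0.1 rad and contact force between the fingers and block_orange below 0.1 N and linear speed of block_orange below 0.02 m/s) or (y of holder_blue in the frame of pick_rack between -0.048 and -0.008 m and y of block_blue in the frame of pack_rack between 0.013 and 0.043 m and x of block_blue in the frame of pack_rack between -0.015 and 0.015 m and z of block_blue in the frame of pack_rack between 0.002 and 0.01 m and angle between block_blue's own z axis and vertical below 0.1 rad and contact force between the fingers and block_blue below 0.1 N and linear speed of block_blue below 0.02 m/s) or (y of holder_green in the frame of pick_rack between -0.048 and -0.008 m and y of block_green in the frame of pack_rack between 0.013 and 0.043 m and x of block_green in the frame of pack_rack between -0.015 and 0.015 m and z of block_green in the frame of pack_rack between 0.002 and 0.01 m and angle between block_green's own z axis and vertical below 0.1 rad and contact force between the fingers and block_green below 0.1 N and linear speed of block_green below 0.02 m/s) or (y of holder_white in the frame of pick_rack between -0.048 and -0.008 m and y of block_white in the frame of pack_rack between 0.013 and 0.043 m and x of block_white in the frame of pack_rack between -0.015 and 0.015 m and z of block_white in the frame of pack_rack between 0.002 and 0.01 m and angle between block_white's own z axis and vertical below 0.1 rad and contact force between the fingers and block_white below 0.1 N and linear speed of block_white below 0.02 m/s)) and ((y of holder_orange in the frame of pick_rack between 0.008 and 0.048 m and y of block_orange in the frame of pack_rack between -0.043 and -0.013 m and x of block_orange in the frame of pack_rack between -0.015 and 0.015 m and z of block_orange in the frame of pack_rack between 0.002 and 0.01 m and angle between block_orange's own z axis and vertical below 0.1 rad and contact force between the fingers and block_orange below 0.1 N and linear speed of block_orange below 0.02 m/s) or (y of holder_blue in the frame of pick_rack between 0.008 and 0.048 m and y of block_blue in the frame of pack_rack between -0.043 and -0.013 m and x of block_blue in the frame of pack_rack between -0.015 and 0.015 m and z of block_blue in the frame of pack_rack between 0.002 and 0.01 m and angle between block_blue's own z axis and vertical below 0.1 rad and contact force between the fingers and block_blue below 0.1 N and linear speed of block_blue below 0.02 m/s) or (y of holder_green in the frame of pick_rack between 0.008 and 0.048 m and y of block_green in the frame of pack_rack between -0.043 and -0.013 m and x of block_green in the frame of pack_rack between -0.015 and 0.015 m and z of block_green in the frame of pack_rack between 0.002 and 0.01 m and angle between block_green's own z axis and vertical below 0.1 rad and contact force between the fingers and block_green below 0.1 N and linear speed of block_green below 0.02 m/s) or (y of holder_white in the frame of pick_rack between 0.008 and 0.048 m and y of block_white in the frame of pack_rack between -0.043 and -0.013 m and x of block_white in the frame of pack_rack between -0.015 and 0.015 m and z of block_white in the frame of pack_rack between 0.002 and 0.01 m and angle between block_white's own z axis and vertical below 0.1 rad and contact force between the fingers and block_white below 0.1 N and linear speed of block_white below 0.02 m/s)) and ((y of holder_orange in the frame of pick_rack between 0.064 and 0.104 m and y of block_orange in the frame of pack_rack between -0.099 and -0.069 m and x of block_orange in the frame of pack_rack between -0.015 and 0.015 m and z of block_orange in the frame of pack_rack between 0.002 and 0.01 m and angle between block_orange's own z axis and vertical below 0.1 rad and contact force between the fingers and block_orange below 0.1 N and linear speed of block_orange below 0.02 m/s) or (y of holder_blue in the frame of pick_rack between 0.064 and 0.104 m and y of block_blue in the frame of pack_rack between -0.099 and -0.069 m and x of block_blue in the frame of pack_rack between -0.015 and 0.015 m and z of block_blue in the frame of pack_rack between 0.002 and 0.01 m and angle between block_blue's own z axis and vertical below 0.1 rad and contact force between the fingers and block_blue below 0.1 N and linear speed of block_blue below 0.02 m/s) or (y of holder_green in the frame of pick_rack between 0.064 and 0.104 m and y of block_green in the frame of pack_rack between -0.099 and -0.069 m and x of block_green in the frame of pack_rack between -0.015 and 0.015 m and z of block_green in the frame of pack_rack between 0.002 and 0.01 m and angle between block_green's own z axis and vertical below 0.1 rad and contact force between the fingers and block_green below 0.1 N and linear speed of block_green below 0.02 m/s) or (y of holder_white in the frame of pick_rack between 0.064 and 0.104 m and y of block_white in the frame of pack_rack between -0.099 and -0.069 m and x of block_white in the frame of pack_rack between -0.015 and 0.015 m and z of block_white in the frame of pack_rack between 0.002 and 0.01 m and angle between block_white's own z axis and vertical below 0.1 rad and contact force between the fingers and block_white below 0.1 N and linear speed of block_white below 0.02 m/s))); the robot touches nothing.
It fails at once if The orange block is dropped or knocked flying (moves faster than 0.7 m/s, a fall of 25 mm, with the fingers not touching it) (linear speed of block_orange above 0.7 m/s and contact force between the fingers and block_orange below 0.01 N).
It fails at once if The blue block is dropped or knocked flying (moves faster than 0.7 m/s, a fall of 25 mm, with the fingers not touching it) (linear speed of block_blue above 0.7 m/s and contact force between the fingers and block_blue below 0.01 N).
It fails at once if The green block is dropped or knocked flying (moves faster than 0.7 m/s, a fall of 25 mm, with the fingers not touching it) (linear speed of block_green above 0.7 m/s and contact force between the fingers and block_green below 0.01 N).
It fails at once if The white block is dropped or knocked flying (moves faster than 0.7 m/s, a fall of 25 mm, with the fingers not touching it) (linear speed of block_white above 0.7 m/s and contact force between the fingers and block_white below 0.01 N).
It also fails if it takes over 99 s, if anything falls off the work surface, if the arm or the gripper's body presses on something with over 40 N, if the wrist force passes 120 N, or if a joint passes its speed limit or range.

## Working session

There is one attempt and no reset: what is moved stays moved. The work goes in short steps, Python scripts to look and compute and a tool call to move; the robot and the scene stay as the last step left them, time stands still between calls to the robot, and variables do not carry over. Pictures are saved under pics/ and viewed, at most 14 in all, crops included, and the job is handed in when it is done.

Besides the shell and the picture viewer there is one more tool, called after "Emit:" as a command line: name --argument value ..., lists and objects as JSON in quotes. step_arm: Moves the arm, as the interface text tells. Its arguments: {"type":"object","properties":{"linear":{"type":"array","items":{"type":"array","items":{"type":"number"}}},"rot":{"type":"array","items":{"type":"array","items":{"type":"number"}}},"jaw":{"type":"array","items":{"type":"number"}},"squeeze":{"type":"number"}},"required":["linear","rot","jaw"]}

```bash
mkdir -p pics; cat > h.py <<'E'
import numpy as np, cv2
from workcell import observe, snapshot, close_job
def snap(n,f):
    s=snapshot(n); cv2.imwrite('pics/'+f,s['color'][:,:,::-1]); np.savez('pics/'+f[:-4],**s); return s
def cloud(s):
    h,w=s['range_z'].shape; v,u=np.mgrid[:h,:w].astype(float)
    p=cv2.undistortPoints(np.stack([u,v],-1).reshape(-1,1,2),np.array(s['camera_matrix']),np.array(s['dist'])).reshape(h,w,2)
    z=s['range_z']; P=np.dstack([p*z[...,None],z])
    return (P-np.array(s['t']))@np.array(s['R'])   # R^T (P-t)
E
python3 - <<'E'
from h import *
a=snap('scene','a.png'); b=snap('side','b.png')
o=observe()
print({k:np.round(o[k],3) for k in o})
import cv2
cv2.imwrite('pics/ab.png',np.vstack([cv2.resize(np.hstack([a['color'],b['color']])[:,:,::-1],(800,300))]))
for s in(a,b): print(-np.array(s['R']).T@s['t'])
E
```

```text
{'time': np.float64(0.1), 'joint_pos': array([ 1.405,  0.502, -0.427,  1.551,  0.221,  1.138, -0.21 ]), 'joint_vel': array([ 0.001, -0.002,  0.   , -0.003,  0.002, -0.001, -0.001]), 'effort': array([-1.1000e-02, -5.6788e+01, -5.8390e+00, -2.7992e+01, -6.9000e-02,
        2.4000e-02,  0.0000e+00]), 'eef_pos': array([ 269.933, -590.539,  197.764]), 'tcp_rot': array([[ 0.909,  0.416, -0.001],
       [ 0.416, -0.909,  0.002],
       [ 0.   , -0.002, -1.   ]]), 'contact_force': array([ 0.51 ,  0.691, -0.714]), 'moment': array([ 0.008, -0.022, -0.045]), 'grasp_force': np.float64(0.0), 'gripper_width': np.float64(91.926)}
[ 948.2376497  -375.57161688  858.96596404]
[248.90783448 541.04653075 728.04590814]
```

View pics/ab.png

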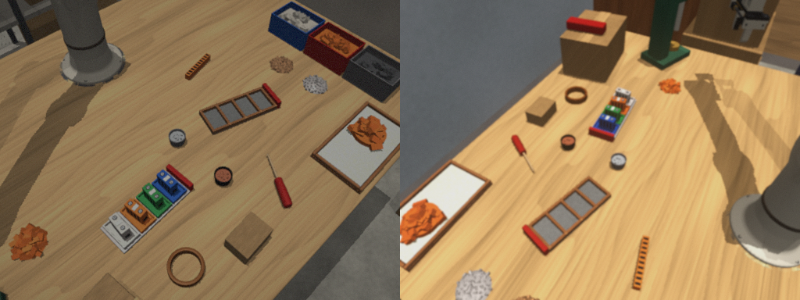

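The left half is the scene camera, with the pick rack at about (190,262) full-res. From its red end the order is blue, green, orange, white, so white goes first. The empty pack rack is at about (308,138). The right half is the side camera. Next I'll fit poses from the depth clouds.

```bash
cat > fit.py <<'E'
from h import *
from scipy import ndimage
def tops(P,lo,hi,xr,yr):
    return (P[...,2]>lo)&(P[...,2]<hi)&(P[...,0]>xr[0])&(P[...,0]<xr[1])&(P[...,1]>yr[0])&(P[...,1]<yr[1])
if __name__=='__main__':
    for n in 'ab':
        s=dict(np.load(f'pics/{n}.npz')); P=cloud(s); C=s['color'].astype(int)
        pts=[(192,262),(308,138),(230,225),(355,122)] if n=='a' else [(270,145),(215,275),(255,168),(175,305)]
        for u,v in pts: print(n,u,v,P[v,u].round(0))
        R=(C[...,0]>130)&(C[...,1]<60)&(C[...,2]<60)&(P[...,2]>24)&(P[...,2]<40)
        l,k=ndimage.label(R)
        for i in range(1,k+1):
            m=l==i
            if m.sum()>25: r=cv2.minAreaRect(P[m][:,:2].astype(np.float32)); print(' red',m.sum(),np.median(P[m],0).round(1),np.round(r[0],1),np.round(r[1],1),round(r[2],1))
        H=(P[...,2]>52)&(P[...,2]<68)&(P[...,0]>300)&(P[...,0]<900)&(abs(P[...,1])<450)
        l,k=ndimage.label(H)
        for i in range(1,k+1):
            m=l==i
            if m.sum()>40: r=cv2.minAreaRect(P[m][:,:2].astype(np.float32)); print(' top',m.sum(),np.median(P[m],0).round(1),np.median(C[m],0),np.round(r[0],1),np.round(r[1],1),round(r[2],1))
E
python3 fit.py
```

```text
a 192 262 [ 579. -193.   15.]
a 308 138 [505. 232.   6.]
a 230 225 [574. -84.  32.]
a 355 122 [547. 366.   1.]
 red 55 [593.1 -82.4  30.9] [592.2 -80.6] [42.4 10.2] 4.2
 top 105 [838.7 433.2  55.8] [136.  70.  33.] [839.  433.2] [26.2 33.1] 7.4
 top 329 [ 572.2 -125.7   60.6] [ 41.  71. 124.] [ 569.3 -124.7] [57.1 24.4] 1.8
 top 349 [ 577.6 -178.1   60.7] [ 49. 107.  61.] [ 574.6 -177.2] [56.7 24.9] 1.0
 top 359 [ 581.8 -235.    60.4] [147.  92.  46.] [ 579.7 -234.4] [57.6 24. ] 10.7
 top 398 [ 586.7 -288.9   61.6] [143. 141. 135.] [ 584.  -288.3] [24.3 58.1] 88.6
 top 60 [802.5 -36.6  53.1] [124.   99.   68.5] [803.3 -38.6] [16.2 28. ] 67.8
 top 67 [806.9 -56.8  52.8] [122.  98.  67.] [807.4 -57.1] [14.  33.4] 47.2
 top 51 [793.5 -94.   52.8] [121.  97.  67.] [794.3 -94.7] [19.9 18.4] 29.1
 top 44 [ 811.7 -105.7   53.3] [123.  98.  68.] [ 813.3 -106. ] [20.4 17.1] 44.5
b 270 145 [ 571. -166.   44.]
b 215 275 [503. 233.   8.]
b 255 168 [573. -81.  28.]
b 175 305 [529. 337.  31.]
 red 90 [563.5 -80.1  28.7] [565.4 -80.7] [85.  11.4] 4.7
 red 56 [792.4  93.7  25.1] [791.4  91.8] [12.4 64.1] 62.4
 red 264 [533.5 339.2  30.3] [534.6 338.4] [11.8 88.6] 74.4
 top 270 [ 776.5 -364.1   59.9] [78. 58. 36.] [ 783.9 -366.4] [209.7  72.5] 29.6
 top 127 [ 579.  -283.9   58.6] [187. 175. 160.] [ 580.7 -287.3] [27.9 57. ] 89.2
 top 134 [ 574.2 -229.3   58.7] [184. 110.  61.] [ 575.1 -233.3] [55.2 26.4] 12.9
 top 143 [ 570.  -173.1   58.7] [ 81. 133.  76.] [ 570.  -174.9] [56.2 26.4] 0.1
 top 161 [ 562.6 -120.2   58.6] [ 69.  87. 149.] [ 564.5 -122.5] [56.1 24.5] 2.7
 top 114 [832.  435.5  55.1] [181.  84.  40.] [835.2 435.5] [22.8 30.1] 9.0
```

```bash
cat >> h.py <<'E'
def go(x,y,z,yaw):  # yaw = world angle (deg) of tool y (mod 180); prints rot first, then shift in turned tool axes
    o=observe(); R=np.array(o['tcp_rot']); 
    c,s=np.cos(np.radians(yaw)),np.sin(np.radians(yaw)); ty=np.array([c,s,0]); tz=np.array([0,0,-1.])
    if ty@R[:,1]<0: ty=-ty
    T=np.column_stack([np.cross(ty,tz),ty,tz])
    from scipy.spatial.transform import Rotation as Q
    print('rot',Q.from_matrix(R.T@T).as_rotvec().round(3),'lin cm',(T.T@(np.array([x,y,z])-o['eef_pos'])/10).round(2),
      'at',np.round(o['eef_pos'],1),'t',round(float(o['time']),2),'q',np.round(o['joint_pos'],2),'w',round(float(o['gripper_width']),1))
E
python3 - <<'E'
from h import *
from scipy.optimize import minimize
for n in 'ab':
    s=dict(np.load(f'pics/{n}.npz')); P=cloud(s)
    X=P[...,0];Y=P[...,1];Z=P[...,2]
    w=(Z>13)&(Z<23)&(np.hypot(X-501,Y-219)<165)
    q=P[w][:,:2]; r=cv2.minAreaRect(q.astype(np.float32)); print(n,'walls',w.sum(),r)
    # template: distance of wall-top points to wall rectangles
    def cost(p):
        a=p[2];d=q-p[:2]; lx=d@[np.cos(a),np.sin(a)]; ly=d@[-np.sin(a),np.cos(a)]
        dx=np.abs(np.abs(lx)-43); dx=np.hypot(np.maximum(dx-4,0),np.maximum(abs(ly)-116,0))
        dy=np.min([np.hypot(np.maximum(abs(ly-c)-4,0),np.maximum(abs(lx)-47,0)) for c in(-112,-56,0,56,112)],0)
        return np.minimum(np.minimum(dx,dy)+.05*np.minimum(abs(abs(lx)-43),np.min([abs(ly-c) for c in(-112,-56,0,56,112)],0)),12).mean()
    f=minimize(cost,[501,219,np.radians(-15.6)],method='Nelder-Mead',options=dict(initial_simplex=[[501,219,-.27],[506,219,-.27],[501,225,-.27],[501,219,-.22]]))
    print(f.x[:2],np.degrees(f.x[2]),f.fun)
    b=(Z>75)&(X>350)&(X<1000)&(abs(Y)<420); print('tall',b.sum(), P[b].min(0) if b.any() else '', P[b].max(0) if b.any() else '')
go(583,-288,120,-1)
E
```

```text
a walls 1231 ((508.7867431640625, 223.501953125), (245.8495635986328, 97.45146179199219), 74.39030456542969)
[507.44153286 217.7200461 ] -15.83770189154461 0.3417013590433041
tall 1986 [ 702.93694394 -419.8967314   167.03473709] [ 948.2376497  -360.79747566  858.96596404]
b walls 1527 ((504.2878112792969, 224.5387725830078), (247.6878204345703, 95.3228759765625), 73.89617156982422)
[502.18965474 218.23409212] -16.02854852690481 0.46176508419185297
tall 2490 [ 696.63460725 -419.99527507   75.02261211] [ 907.05242681 -344.04585231  208.20458456]
rot [-2.000e-03 -1.000e-03 -1.125e+00] lin cm [30.8  30.77  7.78] at [ 269.9 -590.5  197.8] t 0.1 q [ 1.41  0.5  -0.43  1.55  0.22  1.14 -0.21] w 91.9
```

Emit:
step_arm --linear '[[0,0,0],[0,0,0],[0,0,0],[0,0,0],[0,0,0],[0,0,0],[0,0,0],[2.8,2.8,0],[2.8,2.8,0],[2.8,2.8,0],[2.8,2.8,0],[2.8,2.8,0],[2.8,2.8,0],[2.8,2.8,0],[2.8,2.8,0],[2.8,2.8,0],[2.8,2.8,0],[2.8,2.8,0],[0,0,0]]' --rot '[[0,0,-0.16],[0,0,-0.16],[0,0,-0.16],[0,0,-0.16],[0,0,-0.16],[0,0,-0.16],[0,0,-0.165],[0,0,0],[0,0,0],[0,0,0],[0,0,0],[0,0,0],[0,0,0],[0,0,0],[0,0,0],[0,0,0],[0,0,0],[0,0,0],[0,0,0]]' --jaw '[1,1,1,1,1,1,1,1,1,1,1,1,1,1,1,1,1,1,1]' --squeeze 20

```text
time: 2.48
eef_pos: [585.9, -283.4, 198.5]
tcp_rot: [[0.01, 1.0, 0.001], [1.0, -0.01, 0.003], [0.003, 0.001, -1.0]]
contact_force: [0.8, 0.7, 0.8]
gripper_width: 91.3
grasp_force: 0.0
```

```bash
cat > w.py <<'E'
from h import *
import sys
from scipy import ndimage
s=snap('wrist',sys.argv[1]); P=cloud(s); C=s['color']
H=(P[...,2]>50)&(P[...,2]<70)&(s['range_z']>0)
l,k=ndimage.label(H)
for i in range(1,k+1):
    m=l==i
    if m.sum()>500: r=cv2.minAreaRect(P[m][:,:2].astype(np.float32)); print('top',m.sum(),np.median(P[m],0).round(1),np.median(C[m],0),np.round(r[0],1),np.round(r[1],1),round(r[2],1))
E
python3 - <<'E'
from h import *
go(583,-288,31,-1)
E
python3 w.py w1.png
```

```text
rot [ 0.001 -0.003  0.007] lin cm [-0.46 -0.28 16.75] at [ 585.9 -283.4  198.5] t 2.48 q [ 0.92  0.57 -0.73  1.54  0.4   1.18  0.1 ] w 91.3
top 1332 [ 565.9 -126.8   59.7] [ 60. 129. 227.] [ 566.  -125.7] [55.4 25.6] 2.1
top 1102 [ 571.3 -178.7   59.9] [ 61. 199.  99.] [ 571.4 -178.7] [24.6 54.1] 89.6
top 953 [ 577.  -234.6   59.8] [157.  78.  10.] [ 576.7 -235.1] [55.3 24.4] 9.5
top 894 [ 582.2 -287.9   59.9] [135.  127.  120.5] [ 582.3 -289.2] [24.5 55.2] 88.9
```

View pics/w1.png

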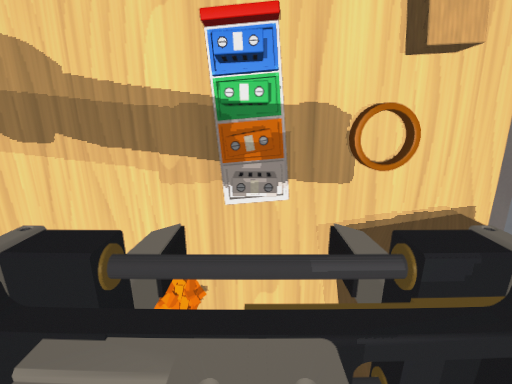

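White block is confirmed at (582,-288.5), in agreement across all three cameras. Descending and gripping.

Emit:
step_arm --linear '[[-0.5,-0.35,2],[0,0,3],[0,0,3],[0,0,3],[0,0,2.5],[0,0,1.5],[0,0,1],[0,0,0.75],[0,0,0],[0,0,0],[0,0,0],[0,0,0],[0,0,0],[0,0,0],[0,0,0],[0,0,0]]' --rot '[[0,0,0.007],[0,0,0],[0,0,0],[0,0,0],[0,0,0],[0,0,0],[0,0,0],[0,0,0],[0,0,0],[0,0,0],[0,0,0],[0,0,0],[0,0,0],[0,0,0],[0,0,0],[0,0,0]]' --jaw '[1,1,1,1,1,1,1,1,1,-1,-1,-1,-1,-1,-1,-1]' --squeeze 20

```text
time: 4.53
eef_pos: [574.4, -295.4, 33.6]
tcp_rot: [[0.026, 1.0, -0.011], [1.0, -0.026, -0.003], [-0.003, -0.01, -1.0]]
contact_force: [-20.6, 1.1, 30.2]
gripper_width: 33.3
grasp_force: 22.0
```

```bash
python3 - <<'E'
from h import *
a=snap('scene','c.png'); b=snap('side','d.png')
A=cv2.resize(a['color'][210:330,110:270],(640,480)); B=cv2.resize(b['color'][80:200,220:380],(640,480))
cv2.imwrite('pics/cd.png',cv2.resize(np.hstack([A,B])[:,:,::-1],(800,300)))
go(582,-288.5,31,-1)
E
python3 w.py w2.png
```

```text
rot [-0.011  0.004 -0.009] lin cm [0.72 0.77 0.27] at [ 574.2 -295.5   33.7] t 4.62 q [ 0.87  0.75 -0.63  1.66  0.53  0.92  0.01] w 32.4
top 5430 [ 572.2 -178.6   59.8] [ 53. 214. 101.] [ 572.  -177.8] [56.4 24.7] 0.5
top 3908 [ 577.6 -234.6   59.8] [188. 109.  10.] [ 577.1 -235. ] [55.8 24.4] 9.9
top 3039 [ 579.3 -285.2   62.3] [153. 143. 136.] [ 581.2 -290.9] [26.5 64. ] 89.8
```

View pics/cd.png

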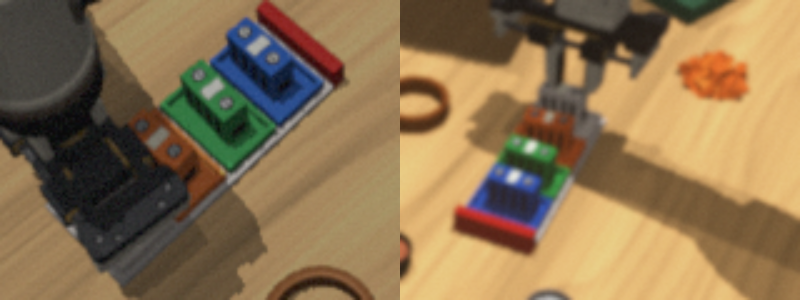

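View pics/w2.png

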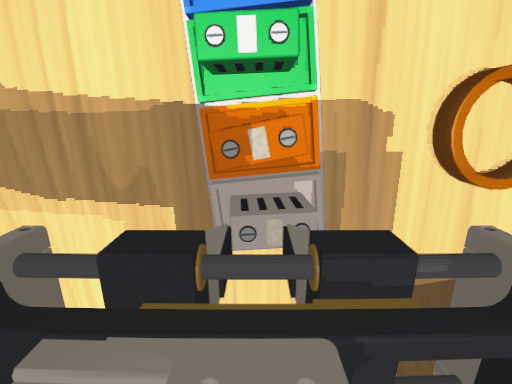

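The white block's top is centred at about (275,235), but the fingers sit at columns 217 and 295, so the right finger overlaps the block's right end. I'll check the depths before doing anything.

```bash
python3 - <<'E'
from h import *
s=dict(np.load('pics/w2.npz')); P=cloud(s)
np.set_printoptions(suppress=True,linewidth=250)
for v in range(195,300,8):
    print(v,' '.join('%d,%d,%d'%tuple(P[v,u]) if s['range_z'][v,u]>0 else '-' for u in range(205,340,9)))
c=s['color'][180:310,180:350]; cv2.imwrite('pics/w2c.png',cv2.resize(c,None,fx=4.5,fy=4.5,interpolation=cv2.INTER_CUBIC)[:,:,::-1])
E
```

```text
195 529,-282,0 541,-276,20 547,-279,11 555,-277,19 562,-277,21 569,-277,20 576,-277,21 582,-277,21 589,-277,21 596,-277,22 603,-277,22 611,-281,11 619,-281,11 626,-282,9 636,-284,0
203 529,-289,0 540,-283,18 546,-286,10 557,-277,40 563,-277,39 569,-277,40 576,-277,40 582,-277,40 588,-277,41 594,-278,41 601,-278,41 607,-278,41 619,-287,11 627,-289,8 636,-291,0
211 529,-296,0 538,-294,6 546,-292,12 558,-278,55 564,-278,55 570,-278,56 576,-278,57 581,-278,57 587,-278,55 593,-278,56 598,-277,59 604,-278,58 610,-278,57 627,-296,8 637,-299,0
219 528,-304,0 537,-301,7 545,-299,12 559,-280,63 565,-280,65 570,-280,63 576,-281,62 581,-281,62 587,-281,62 593,-282,61 598,-282,60 604,-282,60 610,-283,59 628,-303,6 637,-306,0
227 527,-312,-1 535,-311,0 554,-284,68 559,-285,65 564,-285,64 570,-286,63 576,-287,61 581,-286,62 587,-287,61 592,-286,63 597,-284,68 604,-288,60 610,-288,59 625,-305,18 638,-313,0
235 557,-261,131 550,-284,78 555,-284,79 559,-290,65 564,-290,65 570,-291,64 575,-292,62 581,-292,62 587,-293,61 591,-286,76 596,-285,78 601,-285,79 595,-260,135 597,-259,136 601,-260,135
243 557,
[... 812 characters left out ...]
,144 571,-269,143 573,-269,144 576,-269,144 579,-269,145 582,-269,144 585,-268,145 588,-269,145 591,-270,143 593,-269,144 595,-265,151 597,-266,150
283 558,-274,140 557,-288,119 558,-297,106 548,-367,0 557,-368,0 565,-368,0 573,-368,0 582,-369,0 590,-369,0 598,-368,1 593,-297,107 594,-284,126 593,-271,146 595,-268,150 598,-268,150
291 557,-280,137 556,-292,120 558,-301,107 547,-377,0 556,-377,0 565,-377,0 573,-378,0 582,-377,0 590,-377,0 599,-378,0 593,-302,106 594,-287,127 594,-277,142 595,-271,150 597,-270,151
299 557,-282,137 556,-295,120 539,-385,0 547,-386,0 556,-385,0 564,-386,0 573,-386,0 582,-387,0 590,-386,0 599,-386,0 593,-305,108 594,-290,127 592,-273,151 595,-273,151 598,-274,150
```

View pics/w2c.png

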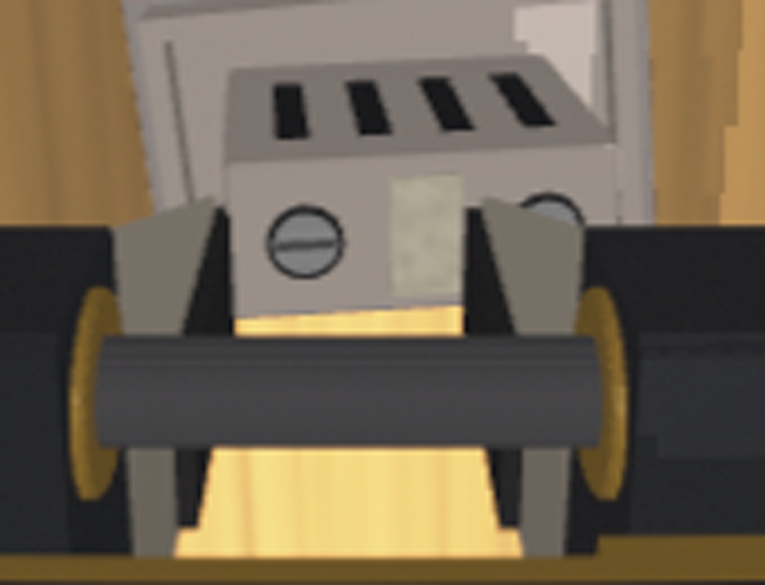

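```bash
python3 - <<'E'
from h import *
s=dict(np.load('pics/w1.npz')); P=cloud(s)
print(-np.array(s['R']).T@s['t'])
for n,us in (('w1',(150,165,178,335,345,355)),('w2',(213,217,222,290,300,306))):
    s=dict(np.load(f'pics/{n}.npz')); P=cloud(s); print(n,-np.array(s['R']).T@s['t'])
    for v in range(218,260,4): print(v,' '.join('%d,%d,%d'%tuple(P[v,u]) for u in us))
E
```

```text
[ 586.56802358 -211.37173698  384.43755616]
w1 [ 586.56802358 -211.37173698  384.43755616]
218 422,-350,0 445,-351,0 465,-351,0 704,-353,0 719,-353,0 734,-354,0
222 421,-357,0 444,-357,0 464,-357,0 704,-359,0 719,-360,0 735,-360,0
226 420,-363,0 443,-363,0 537,-272,230 634,-273,229 639,-273,231 736,-367,-1
230 419,-370,0 531,-272,236 538,-274,233 633,-275,233 638,-273,236 643,-273,237
234 525,-271,243 533,-272,242 539,-273,239 631,-275,238 636,-273,242 642,-273,242
238 527,-272,248 535,-272,248 540,-275,241 631,-277,239 634,-273,247 640,-273,247
242 528,-272,253 536,-272,252 540,-277,241 631,-280,239 634,-275,250 638,-273,253
246 530,-272,258 537,-273,256 540,-280,242 632,-282,239 632,-274,255 636,-273,257
250 531,-273,261 539,-273,260 540,-282,243 631,-284,240 631,-276,256 634,-273,263
254 551,-252,305 555,-253,304 560,-253,304 611,-253,304 615,-253,304 618,-253,303
258 551,-253,306 556,-253,307 561,-252,308 611,-253,307 614,-253,306 617,-253,307
w2 [ 578.29340758 -222.32350882  219.08540089]
218 536,-300,6 542,-295,20 545,-299,11 595,-281,60 601,-282,60 605,-282,59
222 534,-307,-1 542,-299,20 544,-302,11 595,-284,60 601,-284,60 605,-285,60
226 534,-310,0 541,-303,19 553,-284,66 595,-285,65 601,-287,60 605,-287,60
230 549,-283,73 551,-284,71 554,-284,72 594,-284,72 600,-285,71 603,-285,72
234 550,-283,79 552,-284,77 555,-284,77 593,-284,78 599,-285,78 602,-285,77
238 550,-284,83 553,-284,83 556,-283,84 593,-285,82 598,-285,82 602,-285,82
242 551,-283,89 553,-284,88 578,-222,219 592,-286,85 597,-284,89 601,-285,88
246 552,-283,93 554,-284,92 556,-285,91 592,-286,90 597,-285,93 600,-285,93
250 553,-284,97 555,-283,98 557,-285,95 592,-286,94 596,-285,97 599,-285,96
254 561,-264,139 562,-265,138 564,-264,139 587,-266,137 590,-265,139 592,-264,140
258 562,-263,143 563,-264,141 565,-264,142 586,-264,142 590,-265,141 591,-265,141
```

The wrist depth shows the real fingertips sit about 28 mm above the reported TCP: at rest z 198, the tips were at about 229. So the jaws only caught the block's top edge, the right finger slid onto the top, and the block is slightly tilted. I'll back off gently and re-measure.

Emit:
step_arm --linear '[[0,0,-0.3],[0,0,-0.3],[0,0,-0.4],[0,0,-0.5],[0,0,-1],[0,0,-2],[0,0,-3],[0,0,-3],[0,0,0],[0,0,0],[0,0,0]]' --rot '[[0,0,0],[0,0,0],[0,0,0],[0,0,0],[0,0,0],[0,0,0],[0,0,0],[0,0,0],[0,0,0],[0,0,0],[0,0,0]]' --jaw '[-0.2,0,0.2,0.5,1,1,1,1,1,1,1]' --squeeze 20

```text
time: 6.05
eef_pos: [579.1, -293.2, 135.3]
tcp_rot: [[0.024, 1.0, -0.002], [1.0, -0.024, 0.001], [0.001, -0.002, -1.0]]
contact_force: [0.1, 0.3, 0.0]
gripper_width: 91.8
grasp_force: 0.0
```

```bash
python3 w.py w3.png; python3 - <<'E'
from h import *
go(582,-288.5,3,-1)
E
```

```text
top 1757 [ 565.2 -130.3   59.6] [ 55. 126. 225.] [ 566.1 -128.7] [56.  20.1] 0.9
top 1851 [ 572.  -178.5   59.7] [ 57. 198.  97.] [ 571.9 -178. ] [55.4 25.5] 1.0
top 1481 [ 577.3 -234.8   59.8] [187.  98.  10.] [ 576.9 -235.1] [55.2 24.4] 9.6
top 1364 [ 581.  -287.7   59.8] [137. 128. 122.] [ 580.8 -289. ] [55.3 24.4] 0.1
rot [-0.002 -0.001 -0.007] lin cm [ 0.47  0.28 13.22] at [ 579.1 -293.1  135.2] t 6.1 q [ 0.91  0.63 -0.7   1.6   0.44  1.08  0.07] w 91.7
```

View pics/w3.png

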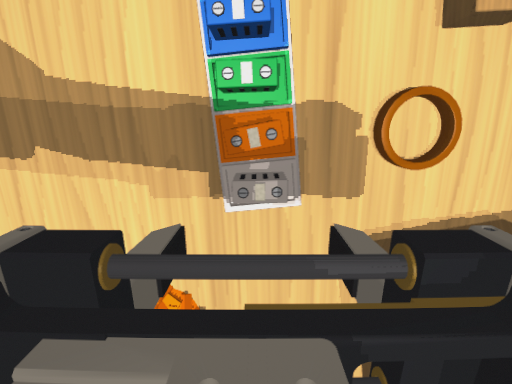

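White is upright again at (581,-288.5) (pixel (260,190)). I'll descend to reported z≈4, with true tips at about 32.

Emit:
step_arm --linear '[[0.47,0.18,0],[0,0,3],[0,0,3],[0,0,3],[0,0,2],[0,0,1.2],[0,0,0.9],[0,0,0],[0,0,0]]' --rot '[[0,0,-0.024],[0,0,0],[0,0,0],[0,0,0],[0,0,0],[0,0,0],[0,0,0],[0,0,0],[0,0,0]]' --jaw '[1,1,1,1,1,1,1,1,1]' --squeeze 20

```text
time: 7.22
eef_pos: [582.5, -288.9, 6.1]
tcp_rot: [[-0.0, 1.0, 0.001], [1.0, 0.0, -0.001], [-0.001, 0.001, -1.0]]
contact_force: [1.2, 0.7, 0.4]
gripper_width: 91.8
grasp_force: 0.0
```

Emit:
step_arm --linear '[[0,0,0],[0,0,0],[0,0,0],[0,0,0],[0,0,0],[0,0,0],[0,0,-0.5],[0,0,-0.5]]' --rot '[[0,0,0],[0,0,0],[0,0,0],[0,0,0],[0,0,0],[0,0,0],[0,0,0],[0,0,0]]' --jaw '[-1,-1,-1,-1,-1,-1,-1,-1]' --squeeze 20

```text
time: 8.22
eef_pos: [581.8, -288.6, 15.5]
tcp_rot: [[-0.0, 1.0, -0.0], [1.0, 0.0, 0.0], [0.0, -0.0, -1.0]]
contact_force: [-0.8, -0.4, -1.1]
gripper_width: 55.7
grasp_force: 20.0
```

Emit:
step_arm --linear '[[0,0,-2],[0,0,-4],[0,0,-4.5],[4.5,-0.45,0],[4.9,-0.45,0],[4.9,-0.45,0],[4.9,-0.45,0],[4.9,-0.45,0],[4.9,-0.45,0],[4.9,-0.45,0],[4.9,-0.45,0],[4.9,-0.45,0],[4.9,-0.45,0],[4.9,-0.45,0],[4.9,-0.45,0],[0,0,0],[0,0,0],[0,0,0],[0,0,0]]' --rot '[[0,0,0],[0,0,0],[0,0,0],[0,0,0],[0,0,0],[0,0,0],[0,0,0],[0,0,0],[0,0,0],[0,0,0],[0,0,0],[0,0,0],[0,0,0],[0,0,0],[0,0,0],[0,0,0.14],[0,0,0.137],[0,0,0],[0,0,0]]' --jaw '[-1,-1,-1,-1,-1,-1,-1,-1,-1,-1,-1,-1,-1,-1,-1,-1,-1,-1,-1]'

```text
time: 10.6
eef_pos: [528.0, 295.3, 121.0]
tcp_rot: [[0.271, 0.963, 0.001], [0.963, -0.271, 0.0], [0.0, 0.001, -1.0]]
contact_force: [0.8, 0.1, -0.2]
gripper_width: 56.0
grasp_force: 20.0
```

```bash
python3 - <<'E'
from h import *
go(528,298.8,2,-15.9)
a=snap('scene','e.png'); b=snap('side','f.png'); w=snap('wrist','w4.png')
A=cv2.resize(a['color'][60:240,220:460],(520,390)); B=cv2.resize(b['color'][180:384,120:392],(520,390)); 
cv2.imwrite('pics/ef.png',cv2.resize(np.hstack([A,B,w['color'][:,:,:].copy()[:384,:,:] if 0 else cv2.resize(w['color'],(520,390))])[:,:,::-1],(800,200)))
E
```

```text
rot [ 0.001 -0.     0.003] lin cm [ 0.33 -0.1  11.9 ] at [528.  295.3 121. ] t 10.6 q [-0.03  0.57 -0.71  1.73  0.44  1.   -1.18] w 56.0
```

View pics/ef.png

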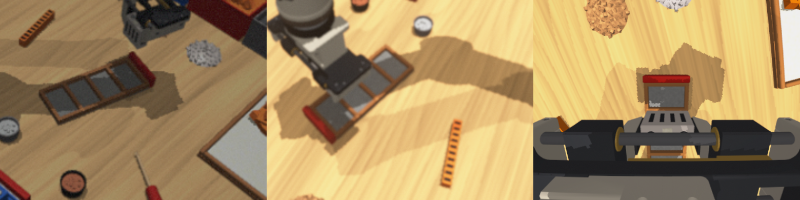

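Panels left to right are scene, side and wrist: white is held above the red-end pocket, and the red stop is visible in the wrist view. I'll refine the rack pose from wrist depth.

```bash
cat > pk.py <<'E'
from h import *
import sys
s=dict(np.load('pics/'+sys.argv[1])); P=cloud(s); C=s['color'].astype(int); X=P[...,0];Y=P[...,1];Z=P[...,2]
yaw=np.radians(-15.9); d=P[...,:2]-[505,218]; lx=d@[np.cos(yaw),np.sin(yaw)]; ly=d@[-np.sin(yaw),np.cos(yaw)]
ok=s['range_z']>0
st=ok&(Z>25)&(Z<35)&(abs(lx)<60)&(abs(ly-124)<25)
r=cv2.minAreaRect(P[st][:,:2].astype(np.float32)); print('stop top',st.sum(),r)
print(' local x',np.percentile(lx[st],[1,99]),'y',np.percentile(ly[st],[1,99]))
for k in(84,28,-28,-84):
    wl=ok&(Z>14)&(Z<21)&(abs(ly-k)<18)&(abs(lx)<60)
    print(k,[ (g.sum(),np.percentile(lx[g],[2,50,98]).round(1)) for g in (wl&(lx<0),wl&(lx>0)) if g.sum()>5])
for k in(112,56,0,-56,-112):
    wl=ok&(Z>15)&(Z<21)&(abs(ly-k)<14)&(abs(lx)<32)
    if wl.sum()>10: print('bar',k,wl.sum(),np.percentile(ly[wl],[2,50,98]).round(1))
E
python3 pk.py w4.npz
```

```text
stop top 1261 ((537.5890502929688, 336.3891296386719), (13.6178560256958, 92.95510864257812), 74.14761352539062)
 local x [-46.1861438   44.13433149] y [116.1283482  129.45659159]
84 [(np.int64(212), array([-47.1, -43.6, -40.4])), (np.int64(237), array([37.5, 41.2, 45.2]))]
28 []
-28 [(np.int64(62), array([-46.9, -43. , -39.2])), (np.int64(60), array([38.1, 41.7, 45.7]))]
-84 [(np.int64(9), array([-46.5, -41.6, -39.2])), (np.int64(9), array([37.9, 41.5, 45.3]))]
bar 112 412 [107.  110.4 113.8]
bar 56 259 [53.4 56.3 58.7]
bar -56 361 [-62.2 -57.  -53.2]
```

Emit:
step_arm --linear '[[0.24,-0.19,2],[0,0,3],[0,0,3],[0,0,2],[0,0,1],[0,0,0.5],[0,0,0.3],[0,0,0.15],[0,0,0],[0,0,0]]' --rot '[[0,0,0.003],[0,0,0],[0,0,0],[0,0,0],[0,0,0],[0,0,0],[0,0,0],[0,0,0],[0,0,0],[0,0,0]]' --jaw '[-1,-1,-1,-1,-1,-1,-1,-1,-1,-1]'

```text
time: 12.0
eef_pos: [526.9, 298.2, 1.2]
tcp_rot: [[0.276, 0.961, 0.001], [0.961, -0.276, 0.0], [0.0, 0.001, -1.0]]
contact_force: [-0.2, 0.1, -0.7]
gripper_width: 56.5
grasp_force: 20.0
```

Lower another 1.5 mm, check for contact, then release.

Emit:
step_arm --linear '[[0,0,0.08],[0,0,0.05],[0,0,0]]' --rot '[[0,0,0],[0,0,0],[0,0,0]]' --jaw '[-1,-1,-1]'

```text
time: 12.38
eef_pos: [526.5, 298.1, -0.6]
tcp_rot: [[0.276, 0.961, -0.0], [0.961, -0.276, -0.0], [-0.0, -0.0, -1.0]]
contact_force: [-0.3, 0.2, -0.9]
gripper_width: 56.0
grasp_force: 20.0
```

Emit:
step_arm --linear '[[0,0,0.08],[0,0,0]]' --rot '[[0,0,0],[0,0,0]]' --jaw '[-1,-1]'

```text
time: 12.62
eef_pos: [526.6, 298.1, -0.8]
tcp_rot: [[0.276, 0.961, 0.0], [0.961, -0.276, -0.0], [-0.0, 0.0, -1.0]]
contact_force: [-1.5, -1.4, 5.1]
gripper_width: 56.0
grasp_force: 20.0
```

Emit:
step_arm --linear '[[0,0,0],[0,0,0],[0,0,0],[0,0,0],[0,0,0],[0,0,-1],[0,0,-2],[0,0,-4],[0,0,-5],[0,0,0]]' --rot '[[0,0,0],[0,0,0],[0,0,0],[0,0,0],[0,0,0],[0,0,0],[0,0,0],[0,0,0],[0,0,0],[0,0,0]]' --jaw '[0.35,0.4,0.6,1,1,1,1,1,1,1]'

```text
time: 13.88
eef_pos: [529.7, 300.8, 124.8]
tcp_rot: [[0.276, 0.961, 0.009], [0.961, -0.276, 0.005], [0.007, 0.007, -1.0]]
contact_force: [-0.2, 0.4, 0.5]
gripper_width: 91.9
grasp_force: 0.0
```

```bash
cat > chk.py <<'E'
from h import *
import sys
from scipy import ndimage
s=snap('wrist',sys.argv[1]); P=cloud(s); C=s['color']
yaw=np.radians(-15.9); Rz=np.array([[np.cos(yaw),np.sin(yaw)],[-np.sin(yaw),np.cos(yaw)]])
H=(P[...,2]>46)&(P[...,2]<64)&(s['range_z']>0)
l,k=ndimage.label(H)
for i in range(1,k+1):
    m=l==i
    if m.sum()>300:
        r=cv2.minAreaRect(P[m][:,:2].astype(np.float32)); print(m.sum(),np.median(C[m],0),np.round(r[1],1),round(r[2],1),'z %.1f'%np.median(P[m][:,2]),'pack-local',(Rz@(np.array(r[0])-[503.8,217.3])).round(1))
E
python3 chk.py w5.png; python3 - <<'E'
from h import *
go(577,-234.9,120,9.7)
E
```

```text
1380 [132. 124. 118.] [24.1 55.5] 73.9 z 53.9 pack-local [-0.9 83.5]
rot [ 0.005 -0.003 -0.449] lin cm [-53.48  -4.21   0.23] at [528.4 299.4 122.3] t 13.93 q [-0.03  0.57 -0.71  1.73  0.44  1.   -1.19] w 91.8
```

Emit:
step_arm --linear '[[0,0,0],[0,0,0],[0,0,0],[-4.46,-0.35,0],[-4.46,-0.35,0],[-4.46,-0.35,0],[-4.46,-0.35,0],[-4.46,-0.35,0],[-4.46,-0.35,0],[-4.46,-0.35,0],[-4.46,-0.35,0],[-4.46,-0.35,0],[-4.46,-0.35,0],[-4.46,-0.35,0],[-4.46,-0.35,0],[0,0,0],[0,0,0]]' --rot '[[0.005,-0.003,-0.15],[0,0,-0.15],[0,0,-0.149],[0,0,0],[0,0,0],[0,0,0],[0,0,0],[0,0,0],[0,0,0],[0,0,0],[0,0,0],[0,0,0],[0,0,0],[0,0,0],[0,0,0],[0,0,0],[0,0,0]]' --jaw '[1,1,1,1,1,1,1,1,1,1,1,1,1,1,1,1,1]'

```text
time: 16.05
eef_pos: [574.6, -235.6, 118.8]
tcp_rot: [[-0.168, 0.986, -0.007], [0.986, 0.168, -0.0], [0.001, -0.007, -1.0]]
contact_force: [-0.6, 1.2, 0.4]
gripper_width: 91.9
grasp_force: 0.0
```

```bash
python3 w.py w6.png; python3 - <<'E'
from h import *
go(577,-234.9,6,9.7)
E
```

```text
top 2087 [ 566.1 -125.9   59.8] [ 67. 139. 234.] [ 566.4 -125.6] [55.6 25. ] 1.6
top 1693 [ 571.7 -177.3   59.8] [ 34. 122.  61.] [ 571.8 -177.6] [55.8 24.4] 0.6
top 1528 [ 576.8 -233.5   59.8] [160.  76.  10.] [ 576.5 -235.2] [56.  24.4] 9.8
rot [-0.006 -0.001  0.002] lin cm [-0.06  0.2  11.31] at [ 574.9 -234.6  119.1] t 16.1 q [ 0.89  0.63 -0.76  1.68  0.49  1.04  0.13] w 91.4
```

Emit:
step_arm --linear '[[-0.06,0.18,2],[0,0,3],[0,0,3],[0,0,1.8],[0,0,1],[0,0,0.5],[0,0,0],[0,0,0],[0,0,0],[0,0,0],[0,0,0],[0,0,0],[0,0,0],[0,0,-0.5],[0,0,-0.5]]' --rot '[[-0.006,0,0.002],[0,0,0],[0,0,0],[0,0,0],[0,0,0],[0,0,0],[0,0,0],[0,0,0],[0,0,0],[0,0,0],[0,0,0],[0,0,0],[0,0,0],[0,0,0],[0,0,0]]' --jaw '[1,1,1,1,1,1,1,1,-1,-1,-1,-1,-1,-1,-1]' --squeeze 20

```text
time: 17.98
eef_pos: [577.0, -236.8, 16.6]
tcp_rot: [[-0.166, 0.986, 0.0], [0.986, 0.166, -0.001], [-0.001, 0.0, -1.0]]
contact_force: [0.0, 0.0, -1.1]
gripper_width: 55.5
grasp_force: 20.0
```

```bash
python3 - <<'E'
from h import *
yaw=np.radians(-15.9)
for k in (84,28,-28,-84): print(k, 503.8-np.sin(yaw)*k, 217.3+np.cos(yaw)*k)
go(511.5,244.2,121,-15.9)
E
```

```text
84 526.8125743701644 298.08627000213374
28 511.4708581233881 244.22875666737792
-28 496.1291418766119 190.3712433326221
-84 480.7874256298357 136.51372999786628
rot [0.    0.001 0.445] lin cm [ 44.47 -19.48 -10.44] at [ 577.  -236.8   16.6] t 17.98 q [ 0.83  0.75 -0.68  1.73  0.6   0.87  0.06] w 55.5
```

Emit:
step_arm --linear '[[0,0,-2],[0,0,-4],[0,0,-4.45],[0,0,0],[0,0,0],[0,0,0],[4.45,-1.95,0],[4.45,-1.95,0],[4.45,-1.95,0],[4.45,-1.95,0],[4.45,-1.95,0],[4.45,-1.95,0],[4.45,-1.95,0],[4.45,-1.95,0],[4.45,-1.95,0],[4.4,-1.95,0],[0,0,0],[0,0,0]]' --rot '[[0,0,0],[0,0,0],[0,0,0],[0,0,0.148],[0,0,0.148],[0,0,0.149],[0,0,0],[0,0,0],[0,0,0],[0,0,0],[0,0,0],[0,0,0],[0,0,0],[0,0,0],[0,0,0],[0,0,0],[0,0,0],[0,0,0]]' --jaw '[-1,-1,-1,-1,-1,-1,-1,-1,-1,-1,-1,-1,-1,-1,-1,-1,-1,-1]'

```text
time: 20.23
eef_pos: [511.6, 244.1, 121.3]
tcp_rot: [[0.274, 0.962, 0.001], [0.962, -0.274, -0.001], [-0.001, 0.002, -1.0]]
contact_force: [-0.2, 0.2, -0.7]
gripper_width: 55.6
grasp_force: 20.0
```

```bash
python3 - <<'E'
from h import *
go(512,244.2,0,-15.9)
E
```

```text
rot [0.002 0.001 0.   ] lin cm [ 0.02  0.03 12.13] at [511.6 244.1 121.3] t 20.23 q [ 0.09  0.52 -0.76  1.83  0.43  0.97 -1.13] w 55.6
```

Emit:
step_arm --linear '[[0,0,2],[0,0,3],[0,0,3],[0,0,2],[0,0,1.2],[0,0,0.5],[0,0,0.25],[0,0,0.1],[0,0,0.05],[0,0,0]]' --rot '[[0,0,0],[0,0,0],[0,0,0],[0,0,0],[0,0,0],[0,0,0],[0,0,0],[0,0,0],[0,0,0],[0,0,0]]' --jaw '[-1,-1,-1,-1,-1,-1,-1,-1,-1,-1]'

```text
time: 21.48
eef_pos: [512.1, 244.4, 0.4]
tcp_rot: [[0.274, 0.962, 0.002], [0.962, -0.274, -0.001], [-0.0, 0.002, -1.0]]
contact_force: [-0.8, -0.4, 6.6]
gripper_width: 56.2
grasp_force: 20.0
```

In contact (6.6 N). Release and lift.

Emit:
step_arm --linear '[[0,0,0],[0,0,0],[0,0,0],[0,0,0],[0,0,0],[0,0,-1],[0,0,-2],[0,0,-4],[0,0,-5],[0,0,0]]' --rot '[[0,0,0],[0,0,0],[0,0,0],[0,0,0],[0,0,0],[0,0,0],[0,0,0],[0,0,0],[0,0,0],[0,0,0]]' --jaw '[0.35,0.4,0.6,1,1,1,1,1,1,1]'

```text
time: 22.72
eef_pos: [514.7, 246.4, 125.1]
tcp_rot: [[0.274, 0.962, 0.009], [0.962, -0.274, 0.003], [0.005, 0.008, -1.0]]
contact_force: [0.1, 0.1, -0.2]
gripper_width: 92.0
grasp_force: 0.0
```

```bash
python3 chk.py w7.png; python3 - <<'E'
from h import *
go(571.8,-177.8,119,0.6)
E
```

```text
1497 [171. 160. 152.] [23.6 54.5] 73.9 z 53.8 pack-local [-0.1 83.2]
1387 [154.  73.  10.] [24.2 55.9] 73.7 z 53.9 pack-local [ 0.  30.1]
rot [ 0.006 -0.002 -0.288] lin cm [-42.35   5.4    0.38] at [513.3 245.1 122.8] t 22.77 q [ 0.09  0.52 -0.76  1.82  0.43  0.96 -1.13] w 92.0
```

Both are placed well. Next is green at (571.8,-177.8).

Emit:
step_arm --linear '[[0,0,0],[0,0,0],[-4.7,0.6,0],[-4.7,0.6,0],[-4.7,0.6,0],[-4.7,0.6,0],[-4.7,0.6,0],[-4.7,0.6,0],[-4.7,0.6,0],[-4.7,0.6,0],[-4.75,0.6,0],[0,0,0],[0,0,0]]' --rot '[[0.006,-0.002,-0.144],[0,0,-0.144],[0,0,0],[0,0,0],[0,0,0],[0,0,0],[0,0,0],[0,0,0],[0,0,0],[0,0,0],[0,0,0],[0,0,0],[0,0,0]]' --jaw '[1,1,1,1,1,1,1,1,1,1,1,1,1]'

```text
time: 24.4
eef_pos: [569.0, -178.1, 119.2]
tcp_rot: [[-0.01, 1.0, -0.007], [1.0, 0.01, -0.0], [-0.0, -0.007, -1.0]]
contact_force: [0.2, 0.8, -0.8]
gripper_width: 91.9
grasp_force: 0.0
```

```bash
python3 w.py w8.png; python3 - <<'E'
from h import *
go(571.8,-177.8,6,0.6)
E
```

```text
top 1658 [ 566.2 -124.7   59.8] [ 38.  84. 149.] [ 566.  -125.2] [54.3 24.1] 2.1
top 1530 [ 571.4 -176.    59.8] [23. 98. 46.] [ 571.4 -177.4] [55.8 24.2] 0.7
rot [-0.007  0.     0.001] lin cm [-0.06  0.26 11.34] at [ 569.2 -177.2  119.4] t 24.45 q [ 0.82  0.58 -0.77  1.75  0.47  1.01 -0.11] w 91.7
```

Emit:
step_arm --linear '[[-0.04,0.23,2],[0,0,3],[0,0,3],[0,0,1.8],[0,0,1],[0,0,0.5],[0,0,0],[0,0,0],[0,0,0],[0,0,0],[0,0,0],[0,0,0],[0,0,0],[0,0,-0.5],[0,0,-0.5]]' --rot '[[-0.007,0,0],[0,0,0],[0,0,0],[0,0,0],[0,0,0],[0,0,0],[0,0,0],[0,0,0],[0,0,0],[0,0,0],[0,0,0],[0,0,0],[0,0,0],[0,0,0],[0,0,0]]' --jaw '[1,1,1,1,1,1,1,1,-1,-1,-1,-1,-1,-1,-1]' --squeeze 20

```text
time: 26.32
eef_pos: [571.9, -179.3, 17.0]
tcp_rot: [[-0.01, 1.0, 0.001], [1.0, 0.01, -0.001], [-0.001, 0.001, -1.0]]
contact_force: [0.5, -0.3, -1.0]
gripper_width: 55.5
grasp_force: 20.0
```

```bash
python3 - <<'E'
from h import *
go(496.2,190,121,-15.9)
E
```

```text
rot [0.001 0.001 0.288] lin cm [ 33.44 -17.4  -10.4 ] at [ 571.9 -179.3   17. ] t 26.32 q [ 0.76  0.72 -0.68  1.8   0.59  0.84 -0.19] w 55.5
```

Emit:
step_arm --linear '[[0,0,-2],[0,0,-4],[0,0,-4.4],[0,0,0],[0,0,0],[4.15,-2.17,0],[4.15,-2.17,0],[4.15,-2.17,0],[4.15,-2.17,0],[4.15,-2.17,0],[4.15,-2.17,0],[4.15,-2.17,0],[4.2,-2.21,0],[0,0,0],[0,0,0]]' --rot '[[0,0,0],[0,0,0],[0,0,0],[0,0,0.144],[0,0,0.144],[0,0,0],[0,0,0],[0,0,0],[0,0,0],[0,0,0],[0,0,0],[0,0,0],[0,0,0],[0,0,0],[0,0,0]]' --jaw '[-1,-1,-1,-1,-1,-1,-1,-1,-1,-1,-1,-1,-1,-1,-1]'

```text
time: 28.2
eef_pos: [496.0, 188.2, 121.0]
tcp_rot: [[0.274, 0.962, 0.002], [0.962, -0.274, -0.002], [-0.001, 0.003, -1.0]]
contact_force: [-0.4, 0.4, -1.0]
gripper_width: 55.8
grasp_force: 20.0
```

```bash
python3 - <<'E'
from h import *
go(496,189,0,-15.9)
E
```

```text
rot [0.003 0.001 0.   ] lin cm [ 0.08 -0.03 12.1 ] at [496.  188.2 121. ] t 28.2 q [ 0.22  0.47 -0.79  1.91  0.42  0.93 -1.05] w 55.8
```

Emit:
step_arm --linear '[[0.08,0,2],[0,0,3],[0,0,3],[0,0,2],[0,0,1.2],[0,0,0.5],[0,0,0.25],[0,0,0.1],[0,0,0.05],[0,0,0]]' --rot '[[0.002,0,0],[0,0,0],[0,0,0],[0,0,0],[0,0,0],[0,0,0],[0,0,0],[0,0,0],[0,0,0],[0,0,0]]' --jaw '[-1,-1,-1,-1,-1,-1,-1,-1,-1,-1]'

```text
time: 29.45
eef_pos: [496.5, 189.2, 0.7]
tcp_rot: [[0.274, 0.962, 0.001], [0.962, -0.274, -0.001], [-0.001, 0.001, -1.0]]
contact_force: [-3.6, -1.7, 9.7]
gripper_width: 55.4
grasp_force: 20.0
```

Emit:
step_arm --linear '[[0,0,0],[0,0,0],[0,0,0],[0,0,0],[0,0,0],[0,0,-1],[0,0,-2],[0,0,-4],[0,0,-5],[0,0,0]]' --rot '[[0,0,0],[0,0,0],[0,0,0],[0,0,0],[0,0,0],[0,0,0],[0,0,0],[0,0,0],[0,0,0],[0,0,0]]' --jaw '[0.35,0.4,0.6,1,1,1,1,1,1,1]'

```text
time: 30.7
eef_pos: [499.3, 190.9, 124.4]
tcp_rot: [[0.274, 0.962, 0.008], [0.962, -0.274, 0.001], [0.003, 0.007, -1.0]]
contact_force: [0.2, -0.4, 0.7]
gripper_width: 91.8
grasp_force: 0.0
```

```bash
python3 chk.py w9.png; python3 - <<'E'
from h import *
go(566.2,-125.5,119,1.9)
E
```

```text
1856 [234. 233. 231.] [24.5 55.4] 73.8 z 53.8 pack-local [-0.2 83. ]
1516 [196.  98.  10.] [23.2 54.9] 74.1 z 53.8 pack-local [ 0.6 30.1]
1393 [25. 95. 45.] [24.4 55.3] 73.8 z 53.9 pack-local [  0.  -27.2]
rot [ 0.005 -0.    -0.311] lin cm [-31.73   5.78   0.32] at [497.9 189.7 122.2] t 30.75 q [ 0.22  0.47 -0.8   1.91  0.42  0.93 -1.06] w 91.8
```

Emit:
step_arm --linear '[[0,0,0],[0,0,0],[-4.5,0.82,0],[-4.5,0.82,0],[-4.5,0.82,0],[-4.5,0.82,0],[-4.5,0.82,0],[-4.5,0.84,0],[-4.75,0.84,0],[0,0,0],[0,0,0]]' --rot '[[0.005,0,-0.155],[0,0,-0.156],[0,0,0],[0,0,0],[0,0,0],[0,0,0],[0,0,0],[0,0,0],[0,0,0],[0,0,0],[0,0,0]]' --jaw '[1,1,1,1,1,1,1,1,1,1,1]'

```text
time: 32.12
eef_pos: [563.5, -125.7, 118.1]
tcp_rot: [[-0.033, 0.999, -0.007], [0.999, 0.033, 0.001], [0.001, -0.007, -1.0]]
contact_force: [0.2, -0.5, 0.3]
gripper_width: 91.9
grasp_force: 0.0
```

```bash
python3 w.py w10.png; python3 - <<'E'
from h import *
go(566.2,-125.3,6,1.9)
E
```

```text
top 1520 [ 565.8 -123.4   59.8] [ 24.  62. 120.] [ 565.9 -124.7] [55.6 23.8] 1.7
rot [-0.007 -0.001  0.001] lin cm [-0.05  0.25 11.24] at [ 563.6 -124.9  118.4] t 32.17 q [ 0.78  0.57 -0.81  1.79  0.48  1.   -0.19] w 91.7
```

Emit:
step_arm --linear '[[0.05,0.22,2],[0,0,3],[0,0,3],[0,0,1.8],[0,0,1],[0,0,0.4],[0,0,0],[0,0,0],[0,0,0],[0,0,0],[0,0,0],[0,0,0],[0,0,0],[0,0,-0.5],[0,0,-0.5]]' --rot '[[-0.007,0,0],[0,0,0],[0,0,0],[0,0,0],[0,0,0],[0,0,0],[0,0,0],[0,0,0],[0,0,0],[0,0,0],[0,0,0],[0,0,0],[0,0,0],[0,0,0],[0,0,0]]' --jaw '[1,1,1,1,1,1,1,1,-1,-1,-1,-1,-1,-1,-1]' --squeeze 20

```text
time: 34.05
eef_pos: [566.4, -125.7, 17.0]
tcp_rot: [[-0.033, 0.999, 0.001], [0.999, 0.033, 0.0], [0.0, 0.001, -1.0]]
contact_force: [0.1, 0.3, -1.2]
gripper_width: 55.9
grasp_force: 20.0
```

```bash
python3 - <<'E'
from h import *
go(480.8,135.3,121,-15.9)
E
```

```text
rot [ 0.001 -0.     0.311] lin cm [ 22.76 -15.38 -10.4 ] at [ 566.4 -125.7   17. ] t 34.05 q [ 0.7   0.7  -0.71  1.85  0.61  0.82 -0.28] w 55.9
```

Emit:
step_arm --linear '[[0,0,-2],[0,0,-4],[0,0,-4.4],[0,0,0],[0,0,0],[3.8,-2.56,0],[3.8,-2.56,0],[3.8,-2.56,0],[3.8,-2.56,0],[3.8,-2.57,0],[3.75,-2.57,0],[0,0,0],[0,0,0]]' --rot '[[0,0,0],[0,0,0],[0,0,0],[0,0,0.155],[0,0,0.156],[0,0,0],[0,0,0],[0,0,0],[0,0,0],[0,0,0],[0,0,0],[0,0,0],[0,0,0]]' --jaw '[-1,-1,-1,-1,-1,-1,-1,-1,-1,-1,-1,-1,-1]'

```text
time: 35.67
eef_pos: [481.3, 134.9, 121.5]
tcp_rot: [[0.274, 0.962, 0.003], [0.962, -0.274, -0.001], [0.0, 0.003, -1.0]]
contact_force: [0.2, -0.1, -0.8]
gripper_width: 55.8
grasp_force: 20.0
```

```bash
python3 - <<'E'
from h import *
go(480.8,135.6,0,-15.9)
E
```

```text
rot [ 0.003 -0.     0.   ] lin cm [ 0.05 -0.07 12.15] at [481.3 134.9 121.5] t 35.67 q [ 0.36  0.42 -0.83  1.99  0.39  0.9  -0.96] w 55.8
```

Emit:
step_arm --linear '[[0.05,-0.05,2],[0,0,3],[0,0,3],[0,0,2],[0,0,1.2],[0,0,0.5],[0,0,0.25],[0,0,0.1],[0,0,0.05],[0,0,0]]' --rot '[[0.003,0,0],[0,0,0],[0,0,0],[0,0,0],[0,0,0],[0,0,0],[0,0,0],[0,0,0],[0,0,0],[0,0,0]]' --jaw '[-1,-1,-1,-1,-1,-1,-1,-1,-1,-1]'

```text
time: 36.92
eef_pos: [481.0, 136.1, 0.7]
tcp_rot: [[0.274, 0.962, -0.0], [0.962, -0.274, 0.001], [0.001, -0.0, -1.0]]
contact_force: [-2.1, -0.9, 5.1]
gripper_width: 55.5
grasp_force: 20.0
```

Emit:
step_arm --linear '[[0,0,0],[0,0,0],[0,0,0],[0,0,0],[0,0,0],[0,0,-1],[0,0,-2],[0,0,-4],[0,0,-5],[0,0,0],[0,0,0]]' --rot '[[0,0,0],[0,0,0],[0,0,0],[0,0,0],[0,0,0],[0,0,0],[0,0,0],[0,0,0],[0,0,0],[0,0,0],[0,0,0]]' --jaw '[0.35,0.4,0.6,1,1,1,1,1,1,1,1]'

```text
time: 38.3
eef_pos: [480.7, 135.3, 120.4]
tcp_rot: [[0.275, 0.962, -0.0], [0.962, -0.275, 0.0], [0.0, -0.0, -1.0]]
contact_force: [-0.4, 0.9, -0.7]
gripper_width: 91.8
grasp_force: 0.0
```

```bash
python3 chk.py w11.png
```

```text
1420 [233. 232. 226.] [14.2 56. ] 74.2 z 53.5 pack-local [-0.1 77.4]
1951 [237. 160.  10.] [24.6 55.5] 74.2 z 53.7 pack-local [ 0.6 29.5]
1547 [ 38. 125.  62.] [22.7 55. ] 74.1 z 53.8 pack-local [  0.7 -27.4]
1435 [ 29.  62. 118.] [24.1 56. ] 73.9 z 53.8 pack-local [ -0.2 -83.7]
```

View pics/w11.png

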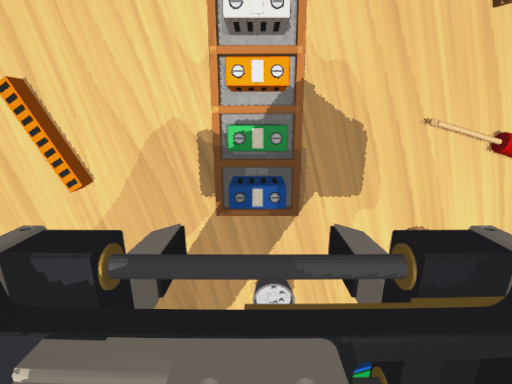

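All four blocks stand upright in their pockets: white (257,15), orange (258,72), green (258,138), blue (258,192). White's top is cut off by the image edge here. Handing in.

```bash
python3 -c "
from h import *
print(close_job())"
```

```text
the job is handed in; nothing more can be done
None
```

All four blocks stand upright and released in the packing rack in reverse order (white, orange, green, blue from its red end), each measured within about 3 mm of its pocket centre, and the job is handed in at about 38 s; my first grasp of white slipped and tilted it, so I set it back upright in its holder and re-gripped it.

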